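Push-fit a spare silencer into the open port of an air manifold

ROBOT

A 7-joint arm with a two-finger parallel gripper is mounted at the origin on the work surface. World frame = base frame: x ahead of the robot, y to its left, z up, the work surface at z = 0. Lengths are in m, angles in rad, forces in N, time in s.
With the tool pointing down it reaches from about 0.4 to 0.875 m from the base axis. Payload 19.3 kg.
Tool frame: the origin (TCP) lies on the centre line of the jaws, within the pads' length; the fingertips stand 19 mm ahead of it and the grasp point (between the pads) is the TCP; z points along the fingers, y is the direction in which the jaws open and shut (so a half turn about z gives the same grasp; the last joint's range is limited). The gripper opens to 85 mm and grips with 20 to 120 N. Pads are 22 mm wide; open, the fingers measure 114 mm over their backs; the gripper's body (76 mm by 85 mm) begins 54 mm behind the grasp point. The pads swing forward as they close: fully open they stand 13 mm farther back than shut.
Start: joints at [-1.227, 0.521, -0.036, 1.599, 0.021, 1.021, -0.113], TCP at [0.251, 0.572, 0.219] pointing down, gripper open.
Joint ranges: [-2.91, 2.91], [-0.3, 2.13], [-1.5, 1.42], [0.17, 2.43], [-1.26, 4.41], [0.16, 1.93], [-2.52, 2.52]. Speed limits (rad/s): [1.89, 1.89, 2.39, 2.39, 3.01, 3.01, 3.01].

INTERFACE

Orientations are given as a unit quaternion [w, x, y, z].
In Python, from rig import telemetry, cams, order, spotter gives the robot as it stands. The module is installed in compiled form; this text tells all that it offers.
- The arm moves only by the tool servo_tool, never from a script. Its argument "commands" is text: rows parted by semicolons, each of 4 numbers parted by spaces: the shift along the world's x, y, z in cm, then the turn about the world's z in degrees. In form: tx ty tz yaw; .... A call has 1 to 12 rows; each row is the pose to reach, as a shift and turn from the pose measured when the call began; what a row does not reach only later rows make up. A row lasts 1/8 s, in which the tool goes at most 62.5 mm and 10.7 degrees, less where a joint would pass 70% of its speed; a pose out of reach is approached as far as the arm can. A call with a gripper value outside its range is refused whole. "gripper" is the opening, from 0 (shut) to 1 (fully open), set as the call begins (left out, the last holds). The fingers move at their own pace and stop on an object; "newtons" is the grip in N (left out, the last holds). Time passes only in rows, so rows that repeat a pose let the fingers close. It gives the time, the measured TCP pose, the force and the opening at its end, in the units of the state.
- telemetry.read_state(): the state, without advancing time (a new reading comes with each control period).
- cams.camera(name): name is "side" or "top" or "wrist"; returns the picture (480x640x3 uint8, red, green, blue); there is no depth.
- cams.camera_params(name): a dict with "camera_matrix" (3x3 intrinsics, pixels), "world_from_camera" (4x4, takes a point from camera to world coordinates); the wrist camera has in their place "tool_from_camera" (4x4, takes a point from camera to tool coordinates, whose origin is the TCP and whose axes are the flange's). Camera axes: x right, y down, z forward; pixel columns grow to the right and rows downward; lengths in m; the calibration is good to about 2 mm. A picture is of the moment at which its call begins: read the wrist's pose just before it. camera_params takes no time and is no camera call.
- order.finish_job(): hands the job in, once; it reports no verdict.
Trained networks look in the newest picture that a camera, given by its name, has taken for a name from the list of things; names that differ only in an ending like _2 or _b are one class to them, and where a whole thing is asked for, a point or a joint stands for the part that bears it (a point fixed in the world has none). Each returns a list of dicts, best first, with "confidence" (0 to 1); they miss things now and then, are a little off and sometimes report something else, mostly with a low value. They report only what shows in the picture. A call takes as long as a camera call. They do not tell look-alikes from the thing itself.
- spotter.silhouettes(target, camera): "mask" (480x640 bool, what is visible of it) and "at" ([column, row] in pixels, amid what is visible of it).
- spotter.place_of(target, camera): "at" ([column, row] in pixels: a listed point, or the origin of a listed thing).
The state is a dict: "clock": time; "joint_pos": joint angles; "joint_velocities": joint speeds; "joint_torque": joint torques, N m; "ee_pos": TCP position; "tcp_rot": TCP orientation; "force": force on the tool from outside, world axes, zero at the start; "moment": the same for the moment, N m; "width": finger opening in m.
Only numpy, scipy, OpenCV 4.12 (cv2) and the standard library are available. Lean on these libraries where they do the work, as an engineer would, in place of code of your own. Each camera call takes 0.05 s, during which the arm holds its last target.

TASK

The air manifold that feeds the microscope's vibration-isolated slab has one open push-in fitting: take the spare silencer (the thick, tall ribbed one) from the spares block and push it stem first into that fitting, firmly until you feel it go home against the stop inside, but without forcing it. Then tug it upwards, as you would any push-in joint, to prove that the fitting has gripped it, and leave it standing locked in the port. Leave the other two spares in their block.

Things in the scene. Friction and masses are not known exactly. Their poses are not given: they have to be found in the camera images.
- silencer_center (a point): Centre of the ribbed head of the loose spare silencer to be fitted (grip here): grey ribbed cylinder 24 mm in diameter, 46 mm long, on a bare metal stem; the tallest, thickest part in the spares block. On its axis, 61 mm above the foot of the stem; z runs along the axis from stem to head.
- silencer_foot (a point): The foot (lower end) of that silencer's stem, on its axis. The stem is smooth aluminium, 12 mm in diameter, 38 mm long, with a rounded nose. At the start the foot is 10 mm above the bench, in a hole of the spares block (which hole varies), so the ribbed head starts 14 mm above the block's top.
- silencer: The whole silencer, 84 mm long, 30 to 65 g; origin at the foot of its stem, z up its axis.
- spares_block: White plastic block fixed to the bench, 50 x 170 x 34 mm (x, y, z), origin at the centre of its underside, with three 13 mm holes, 24 mm deep, at y = -55, 0 and +55 mm. They hold the silencer, a slimmer silencer and a blanking plug in any order.
- slim_center (a point): A smaller silencer that stays in the block: ribbed cylinder 16 mm in diameter, 38 mm long, on an 8 mm stem, resting on the block's top. Point: on its axis at mid-height of the ribbed part, 53 mm above the bench.
- plug_cap (a point): A black blanking plug that stays in the block: flat round cap 20 mm in diameter, 10 mm thick. Point: the cap's centre, 39 mm above the bench.
- manifold: Aluminium air manifold fixed to the bench: bar 40 x 190 x 40 mm (x, y, z), origin at the centre of its underside; three equal upright push-in fittings on top at y = -56, 0, +56 mm. One holds a silencer like the spare (up to 135 mm above the bench), one a low black plug, one is open (order varies). Gauge 35 mm out from the +x face, inlet valve 55 mm out from the -y end, both low.
- port_open: The open push-in fitting: upright steel body 22 mm in diameter, bore 13.2 mm; origin on its axis at the manifold's top. The stem goes home against a solid stop in the bore, out of sight, 19 to 29 mm below the mouth: it differs from fitting to fitting, so home is felt as a steep rise of force; feel for it slowly (10 mm/s or less). 12 to 20 N is a firm push; above 45 N the seal is damaged.
- port_mouth (a point): Mouth of the open fitting: centre of the top of its release collar at rest, 76 mm above the bench and 36 mm above the manifold's top; z points up out of the bore, x and y lie along the manifold's.
- release_collar (a joint): How far (m) the black collar (19 mm across, 5 mm proud) with its four steel jaws, 8 mm below the mouth, is drawn up: 0 down, 0.002 at its upper stop; a light spring (3 to 5 N) holds it down. A stem slides down through the jaws against 3 to 6 N; pulled up, jaws and collar come up with it by 2 mm, and then hold it (20 N at least). A tug of 8 to 15 N proves the grip.
Things that resemble listed ones, but are neither listed nor needed, are in the scene too. What is shaped like the silencer but green is not meant.

How it is judged:
On the way, in this order (a step that is already met when the one before it is completed fails the run):
1. the silencer's stem is pushed home: at least 15.5 mm into the open fitting, in line with it and pressed on the stop at the bottom of its bore with more than 4 N (z of silencer_foot in the frame of port_mouth below -0.0155 m and horizontal distance between silencer_foot and port_mouth below 0.003 m and angle between silencer_foot's own z axis and vertical below 0.1 rad and contact force between silencer and tube_stop_c0 above 4 N), for 0.1 s.
2. the silencer is tugged: its stem, still in the fitting, has drawn the collar up against its spring by more than 1.5 mm (z of silencer_foot in the frame of port_mouth below -0.0155 m and value of joint release_collar above 0.0015 m), for 0.1 s.
At the end, for the whole second after the job is handed in: The silencer stands released and at rest in the open fitting, its stem at least 15.5 mm below the mouth, within 3 mm of the fitting's axis and upright within 0.1 rad (z of silencer_foot in the frame of port_mouth below -0.0155 m and horizontal distance between silencer_foot and port_mouth below 0.003 m and angle between silencer_foot's own z axis and vertical below 0.1 rad and linear speed of silencer below 0.01 m/s and contact force between silencer and the fingers below 0.1 N); the robot touches nothing.
It fails at once if the silencer is forced: it presses on the stop in the open fitting with more than 45 N (contact force between silencer and tube_stop_c0 above 45 N).
It fails at once if the slim silencer is displaced by more than 20 mm (distance of slim_center from where it was at the start of the episode above 0.02 m).
It fails at once if the blanking plug is displaced by more than 20 mm (distance of plug_cap from where it was at the start of the episode above 0.02 m).
It also fails if it takes over 56 s, if anything falls off the work surface, if the arm or the gripper's body presses on something with over 40 N, if the wrist force passes 120 N, or if a joint passes its speed limit or range.

## Working session

There is one attempt and no reset: what is moved stays moved. The work goes in short steps, Python scripts to look and compute and a tool call to move; the robot and the scene stay as the last step left them, time stands still between calls to the robot, and variables do not carry over. Pictures are saved under pics/ and viewed, and the job is handed in when it is done.

Besides the shell and the picture viewer there is one more tool, called after "Emit:" by a JSON object that holds its "api" and its "payload". servo_tool: Moves the arm, as the interface text tells. Its arguments: {"type":"object","properties":{"commands":{"type":"string"},"gripper":{"type":"number"},"newtons":{"type":"number"}},"required":["commands"]}

```bash
mkdir -p pics; cat > h.py <<'E'
import numpy as np,cv2
from rig import telemetry,cams,order,spotter
def save(im,n): cv2.imwrite('pics/'+n+'.png',im[:,:,::-1])
E
python3 - <<'E'
from h import *
s=telemetry.read_state();print(s['clock'],s['ee_pos'],s['tcp_rot'],s['width'],s['force'])
for c in['side','top']:
    im=cams.camera(c);save(im,c+'0');p=cams.camera_params(c);print(c,p['camera_matrix'],p['world_from_camera'])
    for n in['silencer_center','port_mouth','silencer_foot','slim_center','plug_cap','spares_block','manifold']:
        print(n,[(np.round(d['at'],1).tolist(),round(d['confidence'],2)) for d in spotter.place_of(n,c)])
print(cams.camera_params('wrist'))
E
```

```text
0.0 [0.25121055 0.57190689 0.21880806] [-6.41635178e-05  2.05407901e-01  9.78676278e-01 -5.77612522e-04] 0.08535140165400845 [-0.75125984 -0.29166021 -0.85009716]
side [[508.03632235   0.         316.23703215]
 [  0.         508.03632235 229.86930729]
 [  0.           0.           1.        ]] [[-0.75769857 -0.3928276   0.52113276  0.14014768]
 [-0.65260341  0.45766561 -0.60386338  0.48304794]
 [-0.00129035 -0.79763943 -0.60313321  0.56545654]
 [ 0.          0.          0.          1.        ]]
silencer_center [([427.0, 175.3], 0.92), ([402.1, 156.5], 0.89)]
port_mouth [([231.0, 280.5], 0.84)]
silencer_foot [([401.3, 180.8], 0.92), ([424.6, 200.2], 0.69)]
slim_center [([405.7, 213.9], 0.73)]
plug_cap [([413.8, 204.6], 0.48)]
spares_block [([414.9, 217.2], 0.61)]
manifold []
top [[546.73449864   0.         309.76111674]
 [  0.         546.73449864 245.29553334]
 [  0.           0.           1.        ]] [[ 0.02905266 -0.99007217  0.1375247   0.4232615 ]
 [-0.99940605 -0.03132238 -0.01436845  0.0011283 ]
 [ 0.01853341 -0.13702558 -0.99039412  1.11632017]
 [ 0.          0.          0.          1.        ]]
silencer_center [([461.2, 239.3], 0.66), ([446.8, 272.2], 0.55)]
port_mouth [([218.8, 237.5], 0.5)]
silencer_foot [([451.4, 239.1], 0.62)]
slim_center [([442.3, 275.0], 0.19)]
plug_cap [([415.9, 278.7], 0.45)]
spares_block [([413.5, 279.2], 0.55)]
manifold [([228.9, 240.5], 0.61)]
{'camera_matrix': array([[429.78046475,   0.        , 318.42878301],
       [  0.        , 429.78046475, 245.76649302],
       [  0.        ,   0.        ,   1.        ]]), 'tool_from_camera': array([[-3.11489225e-04, -9.53759969e-01, -3.00569167e-01,
         7.66655494e-02],
       [ 9.99999886e-01, -1.88491740e-04, -4.38212990e-04,
        -7.56303940e-05],
       [ 3.61295202e-04, -3.00569269e-01,  9.53759919e-01,
        -1.55492709e-01],
       [ 0.00000000e+00,  0.00000000e+00,  0.00000000e+00,
         1.00000000e+00]])}
```

View pics/side0.png

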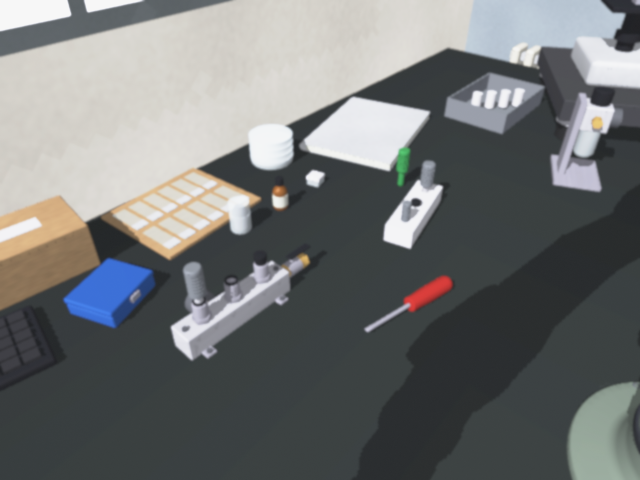

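View pics/top0.png

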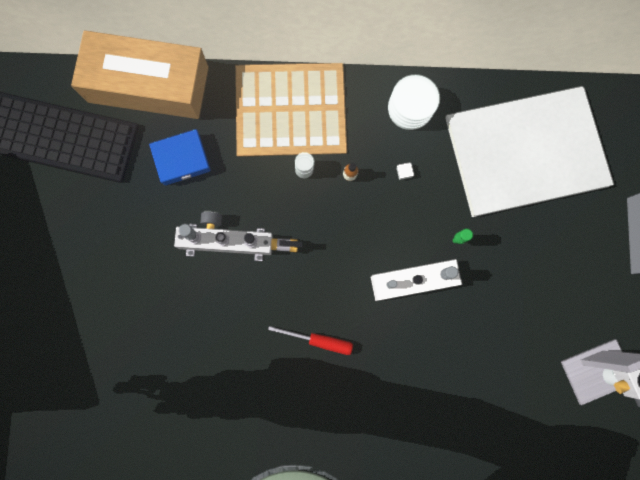

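```bash
cat >> h.py <<'E'
P={c:cams.camera_params(c) for c in('side','top')}
def ray(c,uv,T=None):
    p=P[c] if T is None else cams.camera_params('wrist')
    T=p['world_from_camera'] if T is None else T
    d=T[:3,:3]@np.linalg.inv(p['camera_matrix'])@np.array([*uv,1.]);return T[:3,3],d/np.linalg.norm(d)
def atz(c,uv,z,T=None):
    o,d=ray(c,uv,T);return o+d*(z-o[2])/d[2]
def tri(rs):
    A=0;b=0
    for o,d in rs:
        M=np.eye(3)-np.outer(d,d);A=A+M;b=b+M@o
    return np.linalg.solve(A,b)
def proj(c,X,T=None):
    p=P[c] if T is None else cams.camera_params('wrist')
    T=p['world_from_camera'] if T is None else T
    q=p['camera_matrix']@(np.linalg.inv(T)@np.array([*X,1.]))[:3];return q[:2]/q[2]
def wristT(s):
    from scipy.spatial.transform import Rotation as R
    T=np.eye(4);q=s['tcp_rot'];T[:3,:3]=R.from_quat([q[1],q[2],q[3],q[0]]).as_matrix();T[:3,3]=s['ee_pos']
    return T@cams.camera_params('wrist')['tool_from_camera']
E
python3 - <<'E'
from h import *
print('sil',atz('side',(427,175.3),.071),atz('top',(446.8,272.2),.071),tri([ray('side',(427,175.3)),ray('top',(446.8,272.2))]))
print('mouth',atz('side',(231,280.5),.076),atz('top',(218.8,237.5),.076))
a=cv2.imread('pics/side0.png');b=cv2.imread('pics/top0.png')
f=lambda i,x,y:cv2.resize(i[y:y+110,x:x+130],(390,290),interpolation=cv2.INTER_CUBIC)
cv2.imwrite('pics/z.png',np.vstack([np.hstack([f(a,170,250),f(a,360,140)]),np.hstack([f(b,165,190),f(b,360,220)])]))
E
```

```text
sil [ 0.52037685 -0.27649265  0.071     ] [ 0.52446188 -0.27946297  0.071     ] [ 0.52380034 -0.28085908  0.06777536]
mouth [0.57702946 0.16117541 0.076     ] [0.5772944  0.16097701 0.076     ]
```

View pics/z.png

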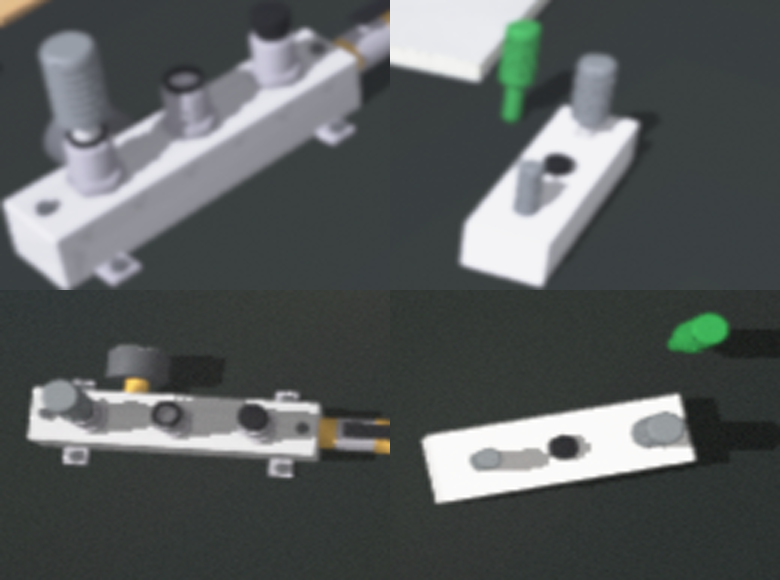

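```bash
python3 - <<'E'
from h import *
a=cv2.imread('pics/top0.png')
# green
hs=cv2.cvtColor(a,cv2.COLOR_BGR2HSV);m=cv2.inRange(hs,(45,100,40),(75,255,255));ys,xs=np.nonzero(m);print('green px',xs.min(),xs.max(),ys.min(),ys.max())
b=cv2.imread('pics/side0.png');hb=cv2.cvtColor(b,cv2.COLOR_BGR2HSV);m=cv2.inRange(hb,(45,100,40),(75,255,255));ys,xs=np.nonzero(m);print('green side',xs.min(),xs.max(),ys.min(),ys.max())
print('green foot',atz('side',(401.3,183),0.0),'greentop',tri([ray('side',(404,150)),ray('top',(467,234))]))
for n,uv,z in[('plug',(419.,280),.044),('slim',(391,283),.072),('block c1',(371.5,275.5),.034),('c2',(457,260),.034)]: print(n,atz('top',uv,z))
for n,uv,z in[('m1',(176,228),.04),('m2',(270,232),.04),('plug',(250,239),.08)]: print(n,atz('top',uv,z))
E
```

```text
green px 452 473 228 243
green side 396 410 148 186
green foot [ 0.59966261 -0.32320031  0.        ] greentop [ 0.59851419 -0.31639173  0.08086453]
plug [ 0.50996566 -0.23160938  0.044     ]
slim [ 0.50030929 -0.17171839  0.072     ]
block c1 [ 0.51684502 -0.13902068  0.034     ]
c2 [ 0.55317285 -0.31003223  0.034     ]
m1 [0.59899532 0.25226226 0.04      ]
m2 [0.59693512 0.06545727 0.04      ]
plug [0.57570073 0.10073219 0.08      ]
```

Emit:
{"api": "servo_tool", "payload": {"commands": "5 -3 3 -8;9 -8 3 -16;13 -13 3 -25;17 -18 3 -34;21 -23 3 -42;25 -29 3 -50;29 -35 3 -58;32.6 -41.1 3 -66.3;32.6 -41.1 3 -66.3;32.6 -41.1 3 -66.3;32.6 -41.1 3 -66.3", "gripper": 0.65, "newtons": 60}}

```text
clock: 2.17
ee_pos: [0.577, 0.162, 0.2493]
tcp_rot: [-0.0, 0.707, 0.707, -0.0]
force: [0.1, 0.5, 0.1]
width: 0.0556
```

```bash
cat > w.py <<'E'
from h import *
import sys
def look(tag,names):
    s=telemetry.read_state();T=wristT(s);im=cams.camera('wrist');save(im,tag)
    print(s['clock'],s['ee_pos'],s['tcp_rot'],s['joint_pos'][6])
    for n,z in names:
        print(n,[(np.round(d['at'],1).tolist(),round(d['confidence'],2),np.round(atz('wrist',d['at'],z,T),4).tolist()) for d in spotter.place_of(n,'wrist')])
    return s,T,im
E
python3 -c "
from w import *
look('w1',[('port_mouth',.076)])"
```

```text
2.175 [0.57697449 0.16201295 0.24926576] [-2.95747336e-04  7.06927796e-01  7.07285659e-01 -2.68797427e-06] -0.21485977272498824
port_mouth [([319.5, 217.9], 0.64, [0.5779, 0.1581, 0.076])]
```

View pics/w1.png

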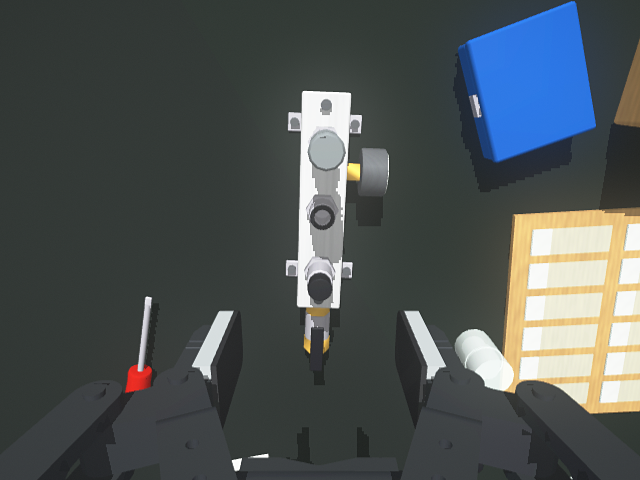

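```bash
python3 -c "
from h import *
import cv2
a=cv2.imread('pics/w1.png')[185:265,280:360];cv2.imwrite('pics/w1z.png',cv2.resize(a,(640,640)[:2],interpolation=cv2.INTER_NEAREST)[:600])
s=telemetry.read_state();T=wristT(s)
for uv in [(322,215),(322,217),(321,216)]: print(atz('wrist',uv,.076,T))
"
```

```text
[0.57969533 0.160912   0.076     ]
[0.57970146 0.15930085 0.076     ]
[0.5789132 0.160106  0.076    ]
```

View pics/w1z.png

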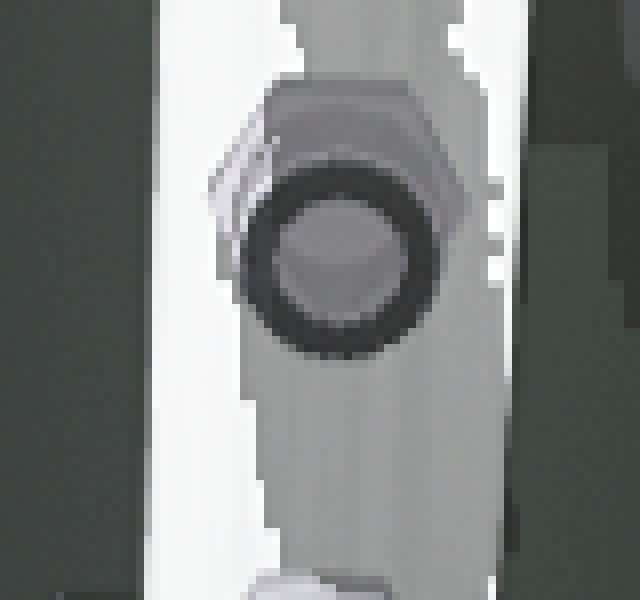

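Emit:
{"api": "servo_tool", "payload": {"commands": "-1 -5 0 0;-2 -11 0 0;-3 -17 0 0;-4 -23 0 0;-4.5 -29 0 0;-5 -34 0 0;-5.3 -38 0 0;-5.3 -42 0 0;-5.3 -44.2 -1 0;-5.3 -44.2 -1.5 0;-5.3 -44.2 -2 0"}}

```text
clock: 3.65
ee_pos: [0.5242, -0.278, 0.2291]
tcp_rot: [-0.0, 0.706, 0.708, 0.0]
force: [-0.5, -0.2, 0.4]
width: 0.0554
```

```bash
python3 -c "
from w import *
look('w2',[('silencer_center',.071),('plug_cap',.039),('slim_center',.053)])"
```

```text
3.65 [ 0.5242355  -0.27802933  0.22911518] [-4.86143914e-04  7.05980245e-01  7.08231297e-01  2.95902710e-04] 0.6009799384486167
silencer_center [([316.2, 226.1], 0.76, [0.5226, -0.2845, 0.071]), ([410.1, 261.1], 0.68, [0.5953, -0.3123, 0.071])]
plug_cap [([302.3, 147.8], 0.67, [0.5115, -0.2293, 0.039])]
slim_center [([282.9, 74.3], 0.81, [0.4985, -0.1766, 0.053])]
```

View pics/w2.png

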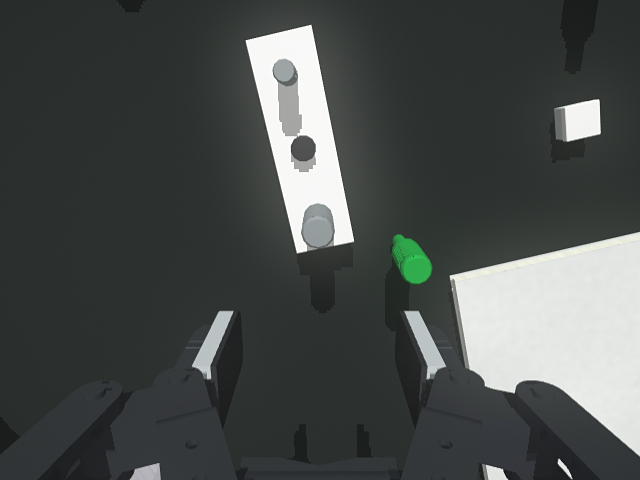

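```bash
python3 -c "
from h import *
im=cv2.imread('pics/w2.png');cv2.imwrite('pics/w2z.png',cv2.resize(im[190:260,280:360],(640,560),interpolation=cv2.INTER_NEAREST))
s=telemetry.read_state();T=wristT(s)
print(atz('wrist',(318,232),.094,T))
"
```

```text
[ 0.52398208 -0.28340678  0.094     ]
```

View pics/w2z.png

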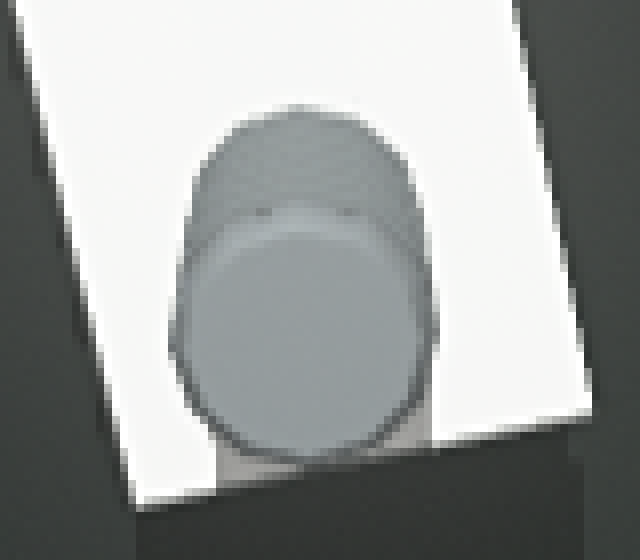

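Emit:
{"api": "servo_tool", "payload": {"commands": "0 -0.4 -3 0;0 -0.4 -7 0;0 -0.4 -11 0;0 -0.4 -14 0;0 -0.4 -15.8 0;0 -0.4 -15.8 0;0 -0.4 -15.8 0"}}

```text
clock: 4.72
ee_pos: [0.5248, -0.2828, 0.0728]
tcp_rot: [0.0, 0.706, 0.708, 0.001]
force: [0.3, 0.7, 0.2]
width: 0.0557
```

Emit:
{"api": "servo_tool", "payload": {"commands": "0 0 0 0;0 0 0 0;0 0 0 0;0 0 0 0;0 0 0 0;0 0 0 0;0 0 0 0", "gripper": 0, "newtons": 60}}

```text
clock: 5.6
ee_pos: [0.5254, -0.2833, 0.0738]
tcp_rot: [0.001, 0.706, 0.708, 0.001]
force: [-1.7, 0.2, 9.9]
width: 0.0205
```

```bash
python3 -c "
from w import *
s,T,im=look('w3',[('silencer_center',.071)])
print(s['force'],s['width'])
b=cams.camera('side');c=cams.camera('top')
cv2.imwrite('pics/s3.png',np.hstack([cv2.resize(b[110:260,330:500],(400,353)),cv2.resize(c[200:320,360:496],(400,353))])[:,:,::-1])
"
```

```text
5.6 [ 0.52536141 -0.28326953  0.07378805] [0.00127069 0.70610102 0.70810949 0.00082736] 0.6874780966850788
silencer_center [([319.2, 308.7], 0.88, [0.5257, -0.2832, 0.071]), ([478.0, 365.8], 0.88, [0.5932, -0.3098, 0.071]), ([246.7, 18.5], 0.25, [0.5014, -0.1777, 0.071])]
[-1.69783942  0.1548219   9.88760491] 0.0205264644852813
```

View pics/w3.png

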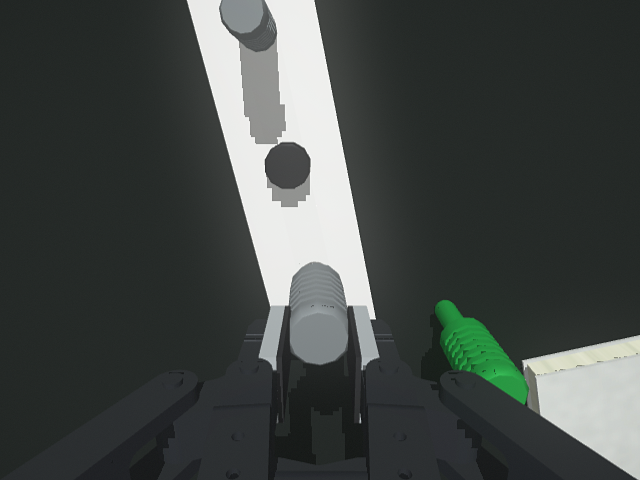

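View pics/s3.png

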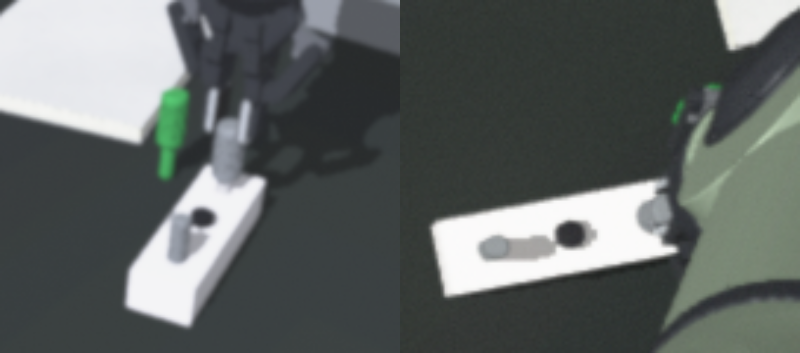

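Emit:
{"api": "servo_tool", "payload": {"commands": "0 0 0.5 0;0 0 1 0;0 0 2 0;0 0 3 0;0 0 4 0;0 0 5.5 0;0 0 7 0;0 0 8.5 0;0 0 8.5 0"}}

```text
clock: 6.92
ee_pos: [0.5259, -0.2835, 0.1601]
tcp_rot: [0.002, 0.706, 0.708, 0.001]
force: [0.4, 0.3, 0.5]
width: 0.0206
```

```bash
python3 -c "
from w import *
s,T,im=look('w4',[('silencer_center',.158),('silencer_foot',.1)])
print(s['force'],s['width'])
b=cams.camera('side');
cv2.imwrite('pics/s4.png',cv2.resize(b[90:260,330:500],(600,600))[:,:,::-1])
"
```

```text
6.925 [ 0.52590704 -0.28352157  0.1600877 ] [0.00215571 0.70609918 0.70810859 0.00123872] 0.6441556498455852
silencer_center [([320.6, 310.7], 0.87, [0.5268, -0.284, 0.158]), ([430.3, 288.3], 0.87, [0.5704, -0.2742, 0.158])]
silencer_foot [([312.5, 256.9], 0.83, [0.5231, -0.2811, 0.1]), ([413.0, 256.6], 0.77, [0.5765, -0.2809, 0.1])]
[0.36306865 0.281238   0.47217873] 0.020599035455444725
```

View pics/w4.png

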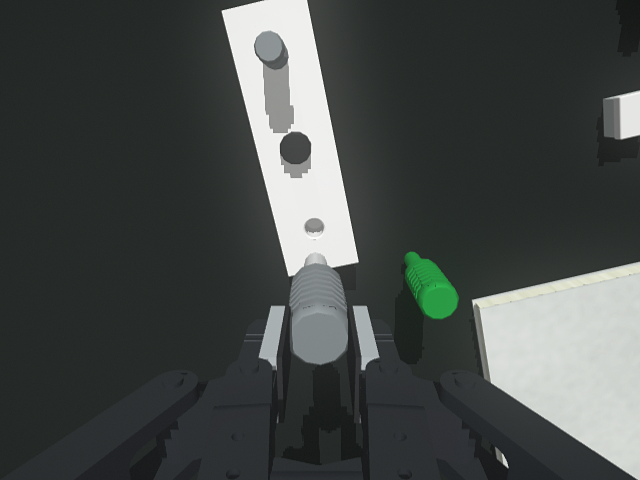

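View pics/s4.png

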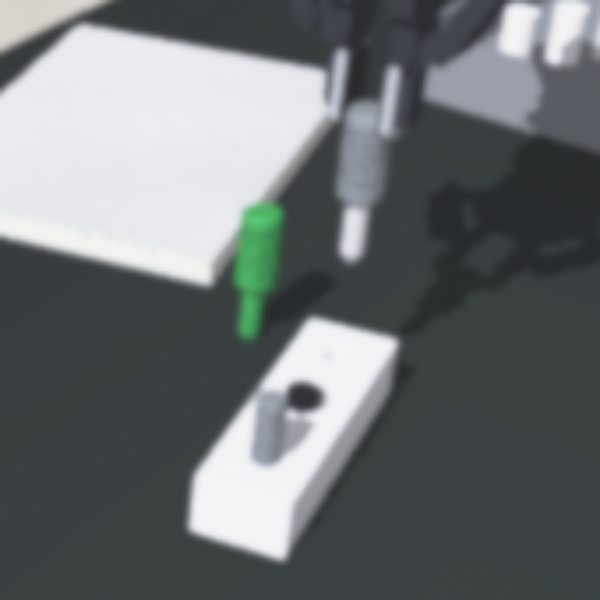

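```bash
python3 -c "
from w import *
s=telemetry.read_state();T=wristT(s)
print(proj('wrist',s['ee_pos'],T),proj('wrist',s['ee_pos']+[0,0,.023],T),proj('wrist',s['ee_pos']-[0,0,.061],T))
im=cv2.imread('pics/w4.png');cv2.imwrite('pics/w4z.png',cv2.resize(im[240:380,260:380],(514,600),interpolation=cv2.INTER_CUBIC))
b=cv2.imread('pics/w4.png')
"
```

```text
[318.3101367  311.85222954] [318.45658864 341.45883976] [318.05729599 260.73814671]
```

View pics/w4z.png

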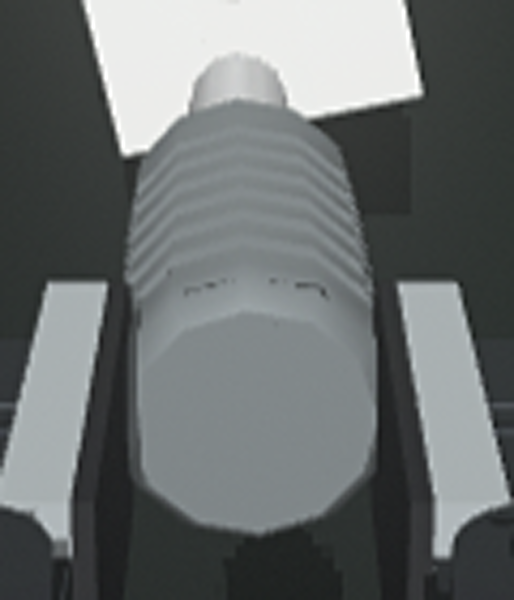

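Emit:
{"api": "servo_tool", "payload": {"commands": "0.5 2 1.5 0;1 6 2 0;1.5 12 2 0;2 18 2 0;3 24 2 0;3.5 30 2 0;4.2 35 2 0;4.8 39 2 0;5.3 42 1.5 0;5.3 44 1 0;5.3 44.3 0.7 0;5.3 44.3 0.5 0"}}

```text
clock: 8.62
ee_pos: [0.578, 0.1588, 0.163]
tcp_rot: [0.001, 0.706, 0.708, 0.0]
force: [-0.1, -0.4, -1.0]
width: 0.0205
```

```bash
python3 -c "
from w import *
s,T,im=look('w5',[('silencer_foot',.1),('port_mouth',.076)])
print(s['force'],s['width'])
print(proj('wrist',s['ee_pos']-[0,0,.0638],T))
b=cams.camera('side');c=cams.camera('top');save(b,'s5');save(c,'t5')
cv2.imwrite('pics/w5z.png',cv2.resize(im[200:380,230:410],(600,600),interpolation=cv2.INTER_CUBIC)[:,:,::-1])
cv2.imwrite('pics/s5z.png',cv2.resize(b[230:350,160:280],(600,600),interpolation=cv2.INTER_CUBIC)[:,:,::-1])
for t in ['silencer_foot','port_mouth']: print(spotter.place_of(t,'side'))
"
```

```text
8.625 [0.57797493 0.15876099 0.16297414] [9.79668837e-04 7.06418819e-01 7.07793334e-01 2.98548542e-04] -0.13466050870068985
silencer_foot [([313.3, 258.9], 0.9, [0.5754, 0.1591, 0.1])]
port_mouth [([320.9, 248.7], 0.77, [0.5797, 0.1571, 0.076])]
[-0.06756204 -0.38290602 -1.048655  ] 0.020484066594680276
[318.08459826 258.92880684]
[{'at': [227.8, 263.6], 'confidence': 0.97}, {'at': [399.7, 180.4], 'confidence': 0.62}]
[{'at': [233.0, 279.5], 'confidence': 0.78}]
```

View pics/w5z.png

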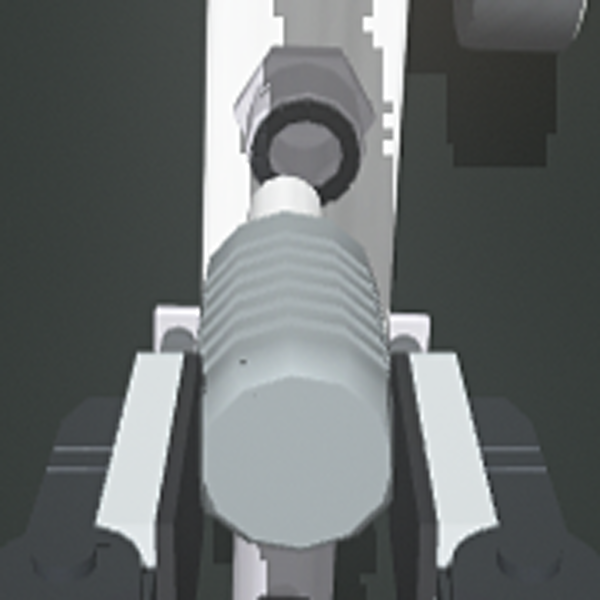

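View pics/s5z.png

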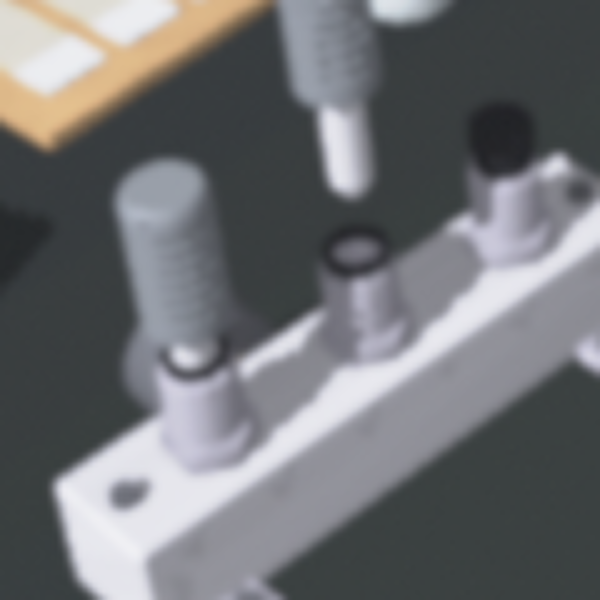

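```bash
cat > fit.py <<'E'
from w import *
from scipy.optimize import least_squares
def sil(cam,C,T=None):
    # nose silhouette: stem r6 with 2.5mm rounding
    th=np.linspace(0,2*np.pi,60);pts=[]
    for r,z in[(3.5,0),(4.5,.3),(5.3,.7),(5.8,1.5),(6,2.5),(6,8)]:
        for t in th: pts.append(proj(cam,[C[0]+r*1e-3*np.cos(t),C[1]+r*1e-3*np.sin(t),C[2]+z*1e-3],T))
    return np.array(pts)
E
python3 -c "
from fit import *
s=telemetry.read_state();T=wristT(s)
zf=s['ee_pos'][2]-.0638
def f(v):
    p=sil('wrist',[v[0],v[1],zf],T);return [p[:,1].min()-252.6,(p[:,0].min()+p[:,0].max())/2-315.3]
w=least_squares(f,s['ee_pos'][:2],diff_step=1e-4).x
m=atz('wrist',(321.2,245.1),.076,T)
print('wrist foot',w,'mouth',m,'d',(m[:2]-w)*1000)
for zz in(zf-.002,zf,zf+.002):
  def g(v):
    p=sil('side',[v[0],v[1],zz]);return [p[:,1].max()-269.7,(p[:,0].min()+p[:,0].max())/2-229.6]
  w2=least_squares(g,s['ee_pos'][:2],diff_step=1e-4).x
  m2=atz('side',(231.2,280),.076)
  print('side foot',zz,w2,m2,(m2[:2]-w2)*1000)
"
```

```text
Traceback (most recent call last):
  File "fit.py", line 7, in sil
    for t in th: pts.append(proj(cam,[C[0]+r*1e-3*np.cos(t),C[1]+r*1e-3*np.sin(t),C[2]+z*1e-3],T))
                            ~~~~^^^^^^^^^^^^^^^^^^^^^^^^^^^^^^^^^^^^^^^^^^^^^^^^^^^^^^^^^^^^^^^^^
  File "h.py", line 17, in proj
    p=P[c] if T is None else cams.camera_params('wrist')
                             ~~~~~~~~~~~~~~~~~~^^^^^^^^^
ValueError: time passes only in moves, steps and waits
```

```bash
sed -i "s/cams.camera_params('wrist')/PW/g; s/^P={/PW=cams.camera_params('wrist')\nP={/" h.py
cat > ff.py <<'E'
from fit import *
import sys
a=list(map(float,sys.argv[1:]))  # wrist: noserow stemx mouthx mouthy ; side: nosebottom stemx mx my
s=telemetry.read_state();T=wristT(s)
zf=s['ee_pos'][2]-.0638
def f(v):
    p=sil('wrist',[v[0],v[1],zf],T);return [p[:,1].min()-a[0],(p[:,0].min()+p[:,0].max())/2-a[1]]
w=least_squares(f,s['ee_pos'][:2],diff_step=1e-4).x
m=atz('wrist',a[2:4],.076,T)
print('wrist foot',w,'mouth',m,'d',(m[:2]-w)*1000)
if len(a)>4:
 for zz in(zf-.002,zf,zf+.002):
  def g(v):
    p=sil('side',[v[0],v[1],zz]);return [p[:,1].max()-a[4],(p[:,0].min()+p[:,0].max())/2-a[5]]
  w2=least_squares(g,s['ee_pos'][:2],diff_step=1e-4).x
  m2=atz('side',a[6:8],.076)
  print('side foot',zz,w2,m2,(m2[:2]-w2)*1000)
E
python3 ff.py 252.6 315.3 321.2 245.1 269.7 229.6 231.2 280
```

```text
wrist foot [0.57679126 0.15784964] mouth [0.58015856 0.15995402 0.076     ] d [3.36730414 2.1043759 ]
side foot 0.09767161051232928 [0.57863855 0.15862558] [0.57759571 0.16029703 0.076     ] [-1.04283406  1.67145117]
side foot 0.09967161051232928 [0.57677644 0.15999811] [0.57759571 0.16029703 0.076     ] [0.81927312 0.29892593]
side foot 0.10167161051232929 [0.57491433 0.16137063] [0.57759571 0.16029703 0.076     ] [ 2.68138086 -1.07359884]
```

Emit:
{"api": "servo_tool", "payload": {"commands": "0 0 0 0;0 0 0 0;0 0 0 0"}}

```text
clock: 9.35
ee_pos: [0.5782, 0.1595, 0.1635]
tcp_rot: [0.001, 0.706, 0.708, 0.001]
force: [-1.2, 1.1, 0.2]
width: 0.0206
```

```bash
python3 -c "
from w import *
b=cams.camera('side')
s,T,im=look('w6',[('silencer_foot',.1),('port_mouth',.076)])
s=telemetry.read_state();print(s['ee_pos'],s['force'])
A=cv2.resize(im[215:295,270:370],(750,600),interpolation=cv2.INTER_CUBIC)[:,:,::-1]
B=cv2.resize(b[235:305,180:270],(771,600),interpolation=cv2.INTER_CUBIC)[:,:,::-1]
cv2.imwrite('pics/w6z.png',A);cv2.imwrite('pics/s6z.png',B)
"
```

```text
9.4 [0.57818783 0.15954369 0.16345947] [0.0009072  0.7062758  0.70793576 0.00078979] -0.1351191374542387
silencer_foot [([312.7, 255.3], 0.79, [0.5753, 0.1618, 0.1])]
port_mouth [([319.9, 248.8], 0.89, [0.5794, 0.1577, 0.076])]
[0.57819631 0.1595313  0.16343933] [ 0.1242042   0.14846131 -0.76913374]
```

View pics/w6z.png

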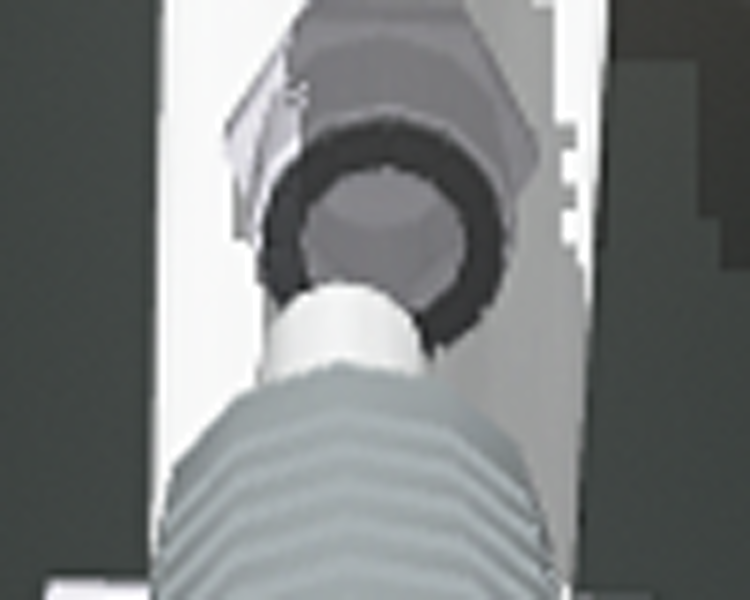

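View pics/s6z.png

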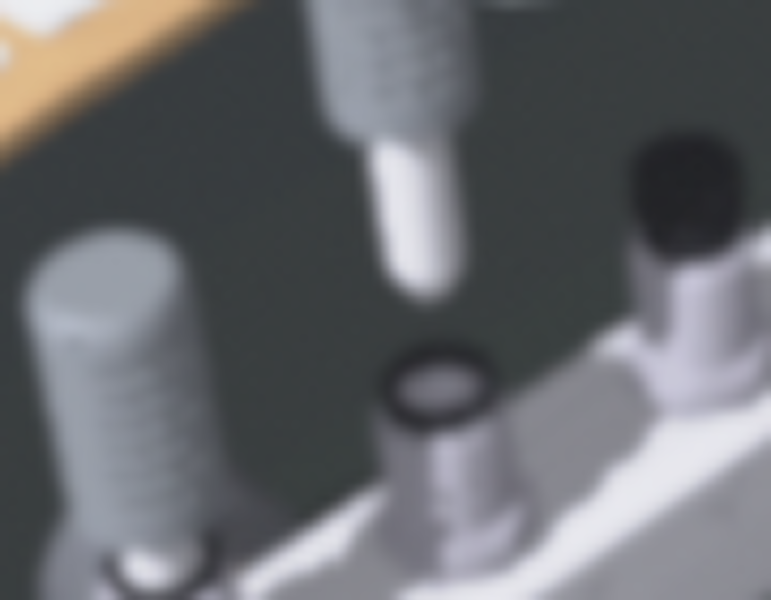

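```bash
python3 ff.py 252.4 315.9 320.6 246 269.6 229.3 230.7 279.8; python3 ff.py 252.4 315.9 320.6 247;sed -i 's/-.0638/-.061/' ff.py; python3 ff.py 252.4 315.9 320.6 246; python3 -c "
from fit import *
s=telemetry.read_state();T=wristT(s)
# verify nearby: predicted px widths
a=sil('wrist',s['ee_pos']-[0,0,.0638],T);print(a[:,0].min(),a[:,0].max(),a[:,1].min())
for C in ([.5780,.1600,.1],[.5780,.1600,.077]): print(proj('side',C),proj('wrist',C,T))
"
```

```text
wrist foot [0.57707488 0.15799532] mouth [0.57977284 0.15943711 0.076     ] d [2.69796339 1.44178545]
side foot 0.09763932732894365 [0.57914078 0.15873525] [0.57844496 0.16047966 0.076     ] [-0.69581567  1.74440916]
side foot 0.09963932732894365 [0.57727665 0.16010721] [0.57844496 0.16047966 0.076     ] [1.16831057 0.3724461 ]
side foot 0.10163932732894365 [0.57541253 0.16147918] [0.57844496 0.16047966 0.076     ] [ 3.03243737 -0.99951649]
wrist foot [0.57707488 0.15799532] mouth [0.57977508 0.15881501 0.076     ] d [2.70020127 0.81968535]
wrist foot [0.57708258 0.1589261 ] mouth [0.57977284 0.15943711 0.076     ] d [2.69025862 0.51100508]
306.5702340506758 329.52530483733784 249.66654093705674
[229.39508672 266.97540151] [317.65291387 258.41332823]
[231.09423956 279.24178059] [317.6122199  245.59756215]
```

Emit:
{"api": "servo_tool", "payload": {"commands": "0.2 0.1 -0.7 0;0.2 0.1 -1.3 0;0.2 0.1 -1.7 0;0.2 0.1 -1.7 0;0.2 0.1 -1.7 0"}}

```text
clock: 10.18
ee_pos: [0.5802, 0.1605, 0.1465]
tcp_rot: [0.001, 0.706, 0.708, 0.001]
force: [0.4, -0.1, -0.3]
width: 0.0205
```

```bash
python3 -c "
from w import *
b=cams.camera('side')
s,T,im=look('w7',[])
print(s['force'])
A=cv2.resize(im[215:295,270:370],(750,600),interpolation=cv2.INTER_CUBIC)[:,:,::-1]
B=cv2.resize(b[235:305,180:270],(771,600),interpolation=cv2.INTER_CUBIC)[:,:,::-1]
cv2.imwrite('pics/w7z.png',A);cv2.imwrite('pics/s7z.png',B)
"
```

```text
10.225 [0.58030781 0.16052276 0.14662633] [0.00098076 0.70629629 0.70791507 0.00091201] -0.12760959337563663
[ 0.72987852  1.00043602 -1.18700907]
```

View pics/w7z.png

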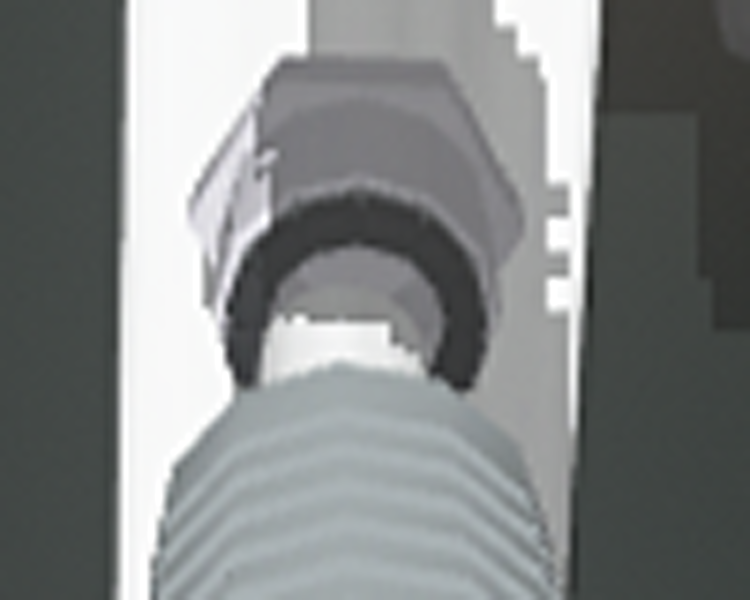

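View pics/s7z.png

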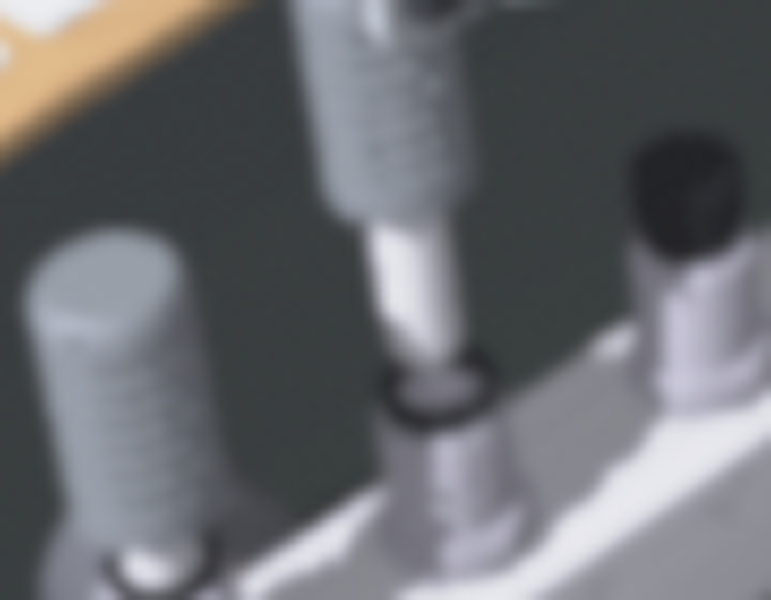

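```bash
sed -i 's/-.061$/-.0630/' ff.py;  python3 ff.py 252.6 315.7 317.2 257 277.7 229.6 230.7 279.8
python3 -c "
from h import *
im=cv2.imread('pics/w7.png');A=im[225:285,285:345].astype(float)
A=np.clip((A-80)*2,0,255).astype('uint8');cv2.imwrite('pics/w7c.png',cv2.resize(A,(600,600),interpolation=cv2.INTER_NEAREST))"
```

```text
wrist foot [0.5791181  0.15916203] mouth [0.57990891 0.15933039 0.076     ] d [0.79081168 0.16836092]
side foot 0.08166932625470374 [0.58079774 0.15892034] [0.57844496 0.16047966 0.076     ] [-2.35277138  1.55931668]
side foot 0.08366932625470375 [0.57898837 0.16024619] [0.57844496 0.16047966 0.076     ] [-0.54340924  0.23347507]
side foot 0.08566932625470375 [0.57717901 0.16157203] [0.57844496 0.16047966 0.076     ] [ 1.26595341 -1.0923661 ]
```

View pics/w7c.png

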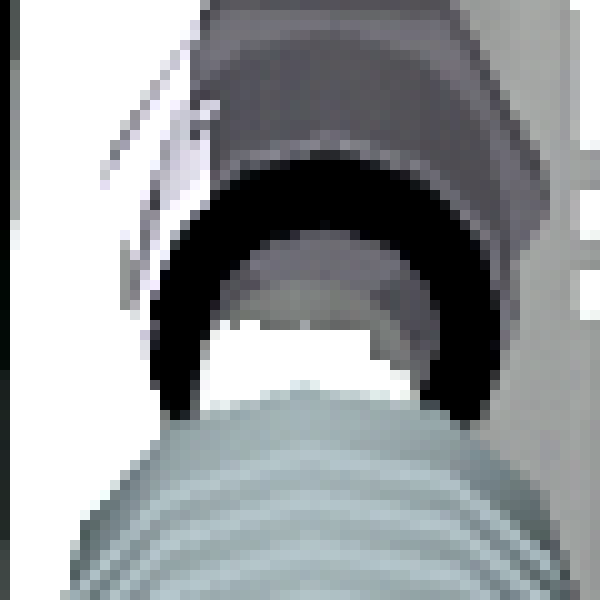

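Emit:
{"api": "servo_tool", "payload": {"commands": "0.04 0 -0.15 0;0.04 0 -0.3 0;0.04 0 -0.45 0;0.04 0 -0.6 0;0.04 0 -0.7 0;0.04 0 -0.8 0;0.04 0 -0.9 0;0.04 0 -1 0"}}

```text
clock: 11.28
ee_pos: [0.5808, 0.1605, 0.1366]
tcp_rot: [0.001, 0.706, 0.708, 0.001]
force: [0.1, -0.2, 0.7]
width: 0.0207
```

```bash
python3 -c "
from w import *
b=cams.camera('side')
s,T,im=look('w8',[])
print(s['force'],s['moment'])
A=cv2.resize(im[225:285,285:345],(500,500),interpolation=cv2.INTER_CUBIC)[:,:,::-1]
B=cv2.resize(b[235:305,180:270],(642,500),interpolation=cv2.INTER_CUBIC)[:,:,::-1]
cv2.imwrite('pics/w8z.png',np.hstack([A,B])[:,:800])
"
```

```text
11.325 [0.58068717 0.16050961 0.13649766] [0.00098906 0.7062838  0.70792756 0.00088437] -0.1226221572013227
[ 0.0532074   0.52423125 -0.66129231] [-0.04590107 -0.05170786  0.03413114]
```

View pics/w8z.png

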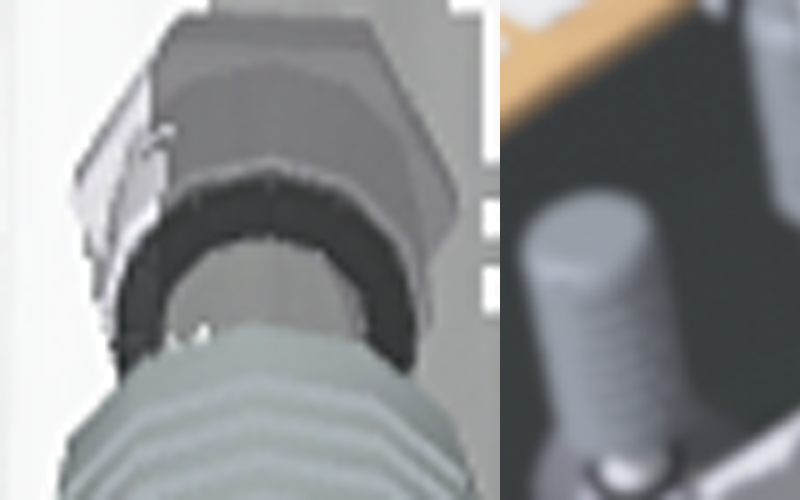

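Emit:
{"api": "servo_tool", "payload": {"commands": "0 0 -0.1 0;0 0 -0.2 0;0 0 -0.3 0;0 0 -0.4 0;0 0 -0.5 0;0 0 -0.6 0;0 0 -0.7 0;0 0 -0.8 0"}}

```text
clock: 12.38
ee_pos: [0.5808, 0.1605, 0.1286]
tcp_rot: [0.001, 0.706, 0.708, 0.001]
force: [0.0, -0.1, 1.4]
width: 0.0207
```

Emit:
{"api": "servo_tool", "payload": {"commands": "0 0 -0.1 0;0 0 -0.2 0;0 0 -0.3 0;0 0 -0.4 0;0 0 -0.5 0"}}

```text
clock: 13.0
ee_pos: [0.5808, 0.1605, 0.1235]
tcp_rot: [0.001, 0.706, 0.708, 0.001]
force: [0.6, -0.7, 1.8]
width: 0.0208
```

Emit:
{"api": "servo_tool", "payload": {"commands": "0 0 -0.1 0;0 0 -0.2 0;0 0 -0.3 0"}}

```text
clock: 13.38
ee_pos: [0.5808, 0.1605, 0.1205]
tcp_rot: [0.001, 0.706, 0.708, 0.001]
force: [0.5, -0.4, 2.1]
width: 0.0205
```

Emit:
{"api": "servo_tool", "payload": {"commands": "0 0 -0.1 0;0 0 -0.2 0"}}

```text
clock: 13.62
ee_pos: [0.5808, 0.1605, 0.1184]
tcp_rot: [0.001, 0.706, 0.708, 0.001]
force: [-0.1, -0.2, 2.8]
width: 0.021
```

Emit:
{"api": "servo_tool", "payload": {"commands": "0 0 -0.1 0;0 0 -0.2 0"}}

```text
clock: 13.88
ee_pos: [0.5808, 0.1605, 0.1163]
tcp_rot: [0.001, 0.706, 0.708, 0.001]
force: [0.3, -0.8, 2.1]
width: 0.0209
```

Emit:
{"api": "servo_tool", "payload": {"commands": "0 0 -0.1 0"}}

```text
clock: 14.0
ee_pos: [0.5807, 0.1605, 0.1152]
tcp_rot: [0.001, 0.706, 0.708, 0.001]
force: [0.0, -0.3, 2.9]
width: 0.0205
```

Emit:
{"api": "servo_tool", "payload": {"commands": "0 0 -0.1 0"}}

```text
clock: 14.12
ee_pos: [0.5808, 0.1604, 0.1141]
tcp_rot: [0.001, 0.706, 0.708, 0.001]
force: [0.1, -0.3, 2.6]
width: 0.0206
```

Emit:
{"api": "servo_tool", "payload": {"commands": "0 0 -0.1 0"}}

```text
clock: 14.25
ee_pos: [0.5808, 0.1604, 0.1131]
tcp_rot: [0.001, 0.706, 0.708, 0.001]
force: [-0.5, 0.3, 2.8]
width: 0.0207
```

Emit:
{"api": "servo_tool", "payload": {"commands": "0 0 -0.1 0"}}

```text
clock: 14.38
ee_pos: [0.5808, 0.1605, 0.1121]
tcp_rot: [0.001, 0.706, 0.708, 0.001]
force: [-1.1, -0.7, 13.2]
width: 0.0207
```

```bash
python3 -c "
from w import *
b=cams.camera('side')
s,T,im=look('w9',[])
print(s['force'],s['moment'])
A=cv2.resize(im[225:345,260:380],(400,400),interpolation=cv2.INTER_CUBIC)[:,:,::-1]
B=cv2.resize(b[225:315,180:270],(400,400),interpolation=cv2.INTER_CUBIC)[:,:,::-1]
cv2.imwrite('pics/w9z.png',np.hstack([A,B])[:,:800])
"
```

```text
14.425 [0.58086011 0.16053679 0.11220893] [0.00103135 0.7063024  0.70790868 0.00107971] -0.11089197500329892
[-1.34515221 -0.46428848  7.47240589] [-0.18947915  0.30344385  0.01011117]
```

View pics/w9z.png

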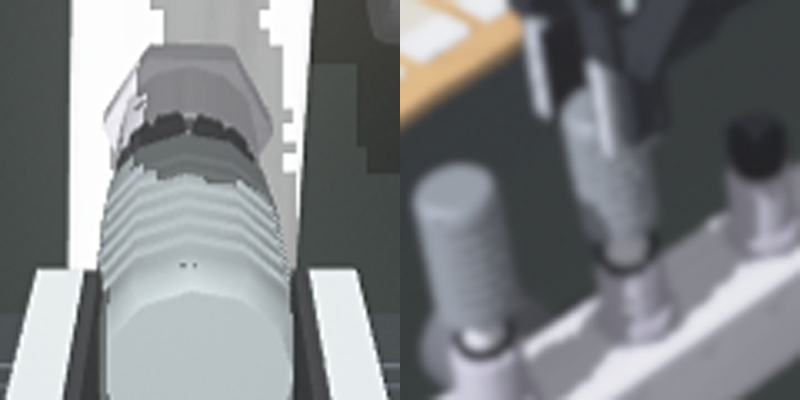

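Emit:
{"api": "servo_tool", "payload": {"commands": "0 0 -0.05 0;0 0 -0.05 0"}}

```text
clock: 14.72
ee_pos: [0.581, 0.1606, 0.1122]
tcp_rot: [0.001, 0.706, 0.708, 0.001]
force: [-1.4, -1.2, 10.0]
width: 0.0208
```

Emit:
{"api": "servo_tool", "payload": {"commands": "0 0 -0.1 0;0 0 -0.1 0;0 0 -0.1 0"}}

```text
clock: 15.1
ee_pos: [0.5814, 0.1608, 0.112]
tcp_rot: [0.001, 0.706, 0.708, 0.002]
force: [-2.1, -0.6, 15.8]
width: 0.0208
```

Emit:
{"api": "servo_tool", "payload": {"commands": "0 0 0.1 0;0 0 0.2 0;0 0 0.25 0;0 0 0.25 0"}}

```text
clock: 15.6
ee_pos: [0.5811, 0.1607, 0.1142]
tcp_rot: [0.001, 0.706, 0.708, 0.002]
force: [-2.4, -0.6, -4.8]
width: 0.0204
```

Emit:
{"api": "servo_tool", "payload": {"commands": "0 0 0.06 0;0 0 0.08 0;0 0 0.08 0;0 0 0.08 0"}}

```text
clock: 16.1
ee_pos: [0.581, 0.1607, 0.115]
tcp_rot: [0.001, 0.706, 0.708, 0.001]
force: [-1.5, -1.9, -6.0]
width: 0.0209
```

Emit:
{"api": "servo_tool", "payload": {"commands": "0 0 0.05 0;0 0 0.08 0;0 0 0.08 0;0 0 0.08 0"}}

```text
clock: 16.6
ee_pos: [0.581, 0.1607, 0.1157]
tcp_rot: [0.001, 0.706, 0.708, 0.001]
force: [-1.2, 0.0, -6.1]
width: 0.0209
```

```bash
python3 -c "
from w import *
b=cams.camera('side')
s,T,im=look('w10',[])
print(s['force'],s['moment'])
A=cv2.resize(im[225:345,260:380],(400,400),interpolation=cv2.INTER_CUBIC)[:,:,::-1]
B=cv2.resize(b[225:315,180:270],(400,400),interpolation=cv2.INTER_CUBIC)[:,:,::-1]
cv2.imwrite('pics/w10z.png',np.hstack([A,B])[:,:800])
"
```

```text
16.65 [0.58101746 0.16066687 0.11578097] [0.00092728 0.70634881 0.70786183 0.00146274] -0.11225904139236399
[-1.11205855 -1.56978134 -5.70038029] [-0.24629884  0.25084     0.02350884]
```

View pics/w10z.png

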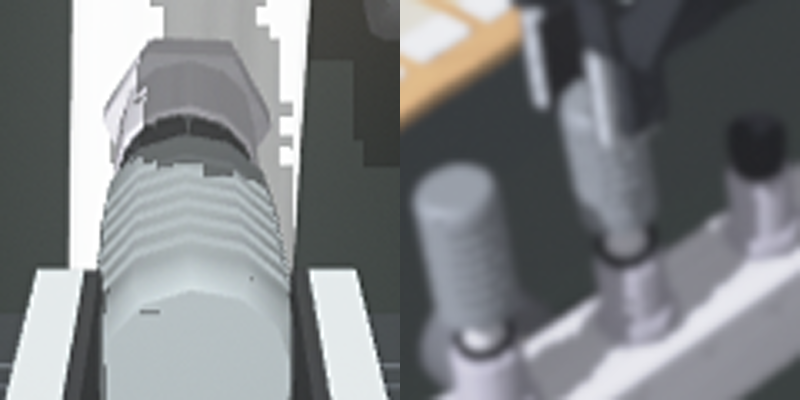

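```bash
python3 -c "
import cv2,numpy as np
g=lambda n:cv2.cvtColor(cv2.imread('pics/'+n+'.png'),cv2.COLOR_BGR2GRAY).astype(np.float32)
a,b,c=g('w9'),g('w10'),g('w8')
for nm,(y0,y1,x0,x1) in dict(headtop=(295,375,285,352),hex=(228,262,285,345),ring=(255,270,292,340),pads=(300,380,255,287)).items():
    w=cv2.createHanningWindow((x1-x0,y1-y0),cv2.CV_32F)
    for q,r in((a,b),(c,b)): print(nm,cv2.phaseCorrelate(q[y0:y1,x0:x1],r[y0:y1,x0:x1],w))
A=np.hstack([cv2.resize(cv2.imread('pics/'+n+'.png')[220:380,285:352],(251,600),interpolation=cv2.INTER_CUBIC) for n in('w8','w9','w10')]);cv2.imwrite('pics/cmp.png',A)
"
```

```text
headtop ((-0.25674586278833544, -0.14052022371239303), 0.9658260597123041)
headtop ((0.5294376065693172, -0.3197689914450095), 0.8278157591819764)
hex ((-0.13580751201389063, -1.2901374629412778), 0.9422060913509793)
hex ((1.5424956121385947, 7.174550518618625), 0.08674745581768177)
ring ((0.6341340216886842, 1.332761389874321), 0.8398884991804759)
ring ((-7.672737239871022, -1.337975610532384), 0.3230662359131707)
pads ((0.13708183869734647, -0.3188089590724701), 0.9871278956532479)
pads ((0.11336202446376475, -0.12123615564526347), 0.8051275134086608)
```

View pics/cmp.png

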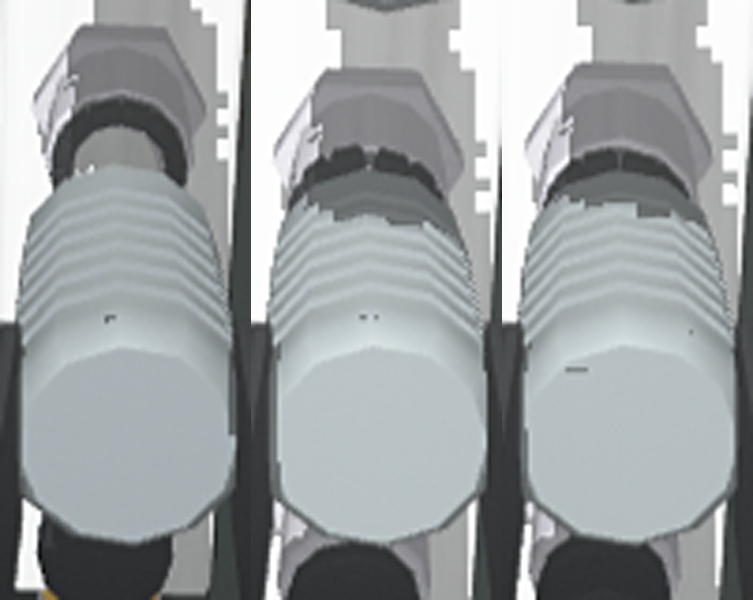

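Emit:
{"api": "servo_tool", "payload": {"commands": "0 0 0.05 0;0 0 0.1 0;0 0 0.1 0"}}

```text
clock: 17.08
ee_pos: [0.5809, 0.1606, 0.1166]
tcp_rot: [0.001, 0.706, 0.708, 0.001]
force: [-0.4, -1.2, -9.6]
width: 0.0203
```

Emit:
{"api": "servo_tool", "payload": {"commands": "0 0 0.05 0;0 0 0.08 0;0 0 0.08 0"}}

```text
clock: 17.45
ee_pos: [0.5808, 0.1606, 0.1172]
tcp_rot: [0.001, 0.706, 0.708, 0.001]
force: [-0.0, -1.4, -16.3]
width: 0.0206
```

```bash
python3 -c "
from w import *
s,T,im=look('w11',[])
print(s['force'],s['moment'])
A=np.hstack([cv2.resize(cv2.imread('pics/'+n+'.png')[220:380,285:352],(251,600),interpolation=cv2.INTER_CUBIC) for n in('w9','w10','w11')]);cv2.imwrite('pics/cmp2.png',A)
"
```

```text
17.45 [0.58077528 0.16058599 0.11724071] [0.00083888 0.70632902 0.70788226 0.00114967] -0.11309658232543604
[ -0.04878542  -1.38169637 -16.31967376] [-0.30266306 -0.18523147  0.00301568]
```

View pics/cmp2.png

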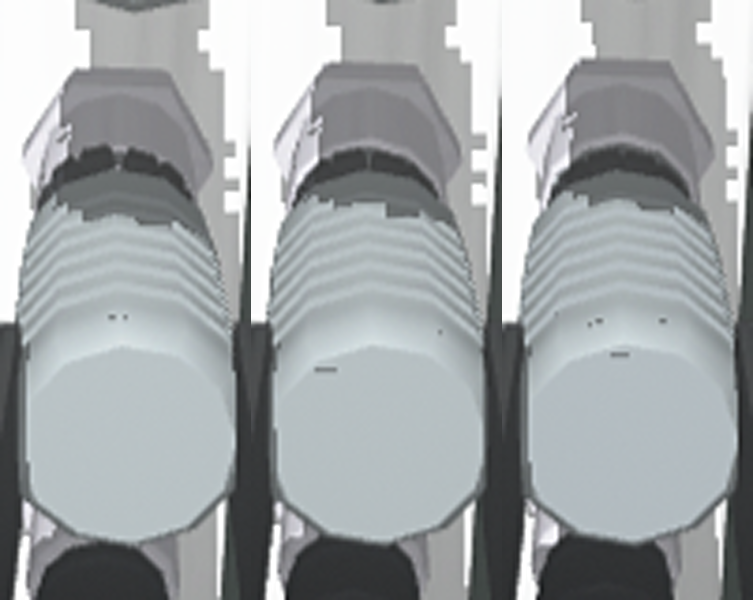

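Emit:
{"api": "servo_tool", "payload": {"commands": "0 0 -0.1 0;0 0 -0.2 0;0 0 -0.28 0;0 0 -0.28 0"}}

```text
clock: 18.0
ee_pos: [0.581, 0.1606, 0.1146]
tcp_rot: [0.001, 0.706, 0.708, 0.001]
force: [-0.6, -0.9, -4.1]
width: 0.0205
```

Emit:
{"api": "servo_tool", "payload": {"commands": "0 0 -0.08 0;0 0 -0.14 0;0 0 -0.14 0"}}

```text
clock: 18.38
ee_pos: [0.5811, 0.1607, 0.1134]
tcp_rot: [0.001, 0.706, 0.708, 0.002]
force: [-1.8, -0.4, -0.1]
width: 0.0204
```

Emit:
{"api": "servo_tool", "payload": {"commands": "0 0 0 0;0 0 0 0;0 0 0 0;0 0 0 0;0 0 0 0;0 0 0 0", "gripper": 0.6}}

```text
clock: 19.12
ee_pos: [0.5811, 0.1607, 0.1134]
tcp_rot: [0.001, 0.706, 0.708, 0.002]
force: [0.6, 0.2, 0.9]
width: 0.0508
```

Emit:
{"api": "servo_tool", "payload": {"commands": "0 0 1 0;0 0 2 0;0 0 4 0;0 0 6 0;0 0 8 0;0 0 10 0;0 0 12 0;0 0 12 0;0 0 12 0;0 0 12 0"}}

```text
clock: 20.38
ee_pos: [0.5808, 0.1607, 0.2328]
tcp_rot: [0.001, 0.706, 0.708, 0.001]
force: [-0.1, 0.3, -0.3]
width: 0.0512
```

```bash
python3 -c "
from w import *
b=cams.camera('side')
s,T,im=look('w12',[('silencer_center',.11),('port_mouth',.076)])
print(s['force'],s['width'],s['joint_velocities'])
B=cv2.resize(b[220:340,160:280],(480,480),interpolation=cv2.INTER_CUBIC)[:,:,::-1]
A=cv2.resize(im[60:340,240:420],(309,480))[:,:,::-1]
cv2.imwrite('pics/e.png',np.hstack([A,B]))
"
```

```text
20.425 [0.5808458  0.16063667 0.23283401] [0.00080229 0.70634735 0.70786407 0.0011145 ] -0.1657334811729272
silencer_center [([317.5, 227.9], 0.94, [0.5806, 0.1622, 0.11]), ([316.5, 216.9], 0.37, [0.58, 0.1697, 0.11])]
port_mouth []
[-0.38428866  0.3836835   0.96759754] 0.05137920868169591 [-4.72899587e-04 -6.08856603e-04 -1.53039899e-03 -2.28589579e-03
 -1.14371313e-03  9.77911751e-05 -1.06047763e-03]
```

View pics/e.png

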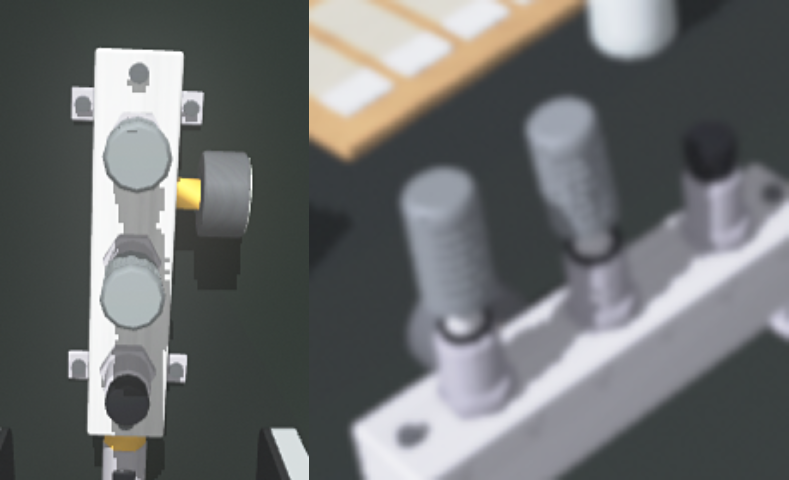

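```bash
python3 -c "
from h import *
print(order.finish_job())"
```

```text
the job is handed in; nothing more can be done
None
```

I fitted the spare silencer into the middle fitting, the open one, pushed it home, tugged it and left it standing there. I handed the job in at about 20 s; no verdict is reported.

- **Push home:** the stem went down slowly against about 2–3 N. The force then rose steeply, by my reckoning about 27 mm below the mouth. I pressed on to about 16 N with no further travel.
- **Tug:** pulling up, the force stayed near 5–6 N while the tool rose about 3.5 mm. It then climbed steeply to about 16 N, slightly over the 8–15 N asked for. The wrist pictures showed no slip in the fingers.
- **Release:** I eased the force to near zero, opened the gripper and moved straight up. The last pictures show the silencer standing upright in the fitting, clear of the gripper, at much the same height as its neighbour. I did not photograph the slim silencer and the plug again after the lift. They stood in their block then, and the arm did not go near them afterwards.

Some checks did not quite agree:
- **Mouth position:** the wrist and side cameras differed by 1–2 mm, so I aimed between them. The stem went in without side load.
- **Tug travel:** the tool rose about 4–5 mm in all, more than the collar's 2 mm. I put the rest down to give in the arm and jaws, but I couldn't measure the collar directly.
- **Finger opening:** the gripper read about 20.5 mm on the 24 mm head, although it held firmly.

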